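Roll a gas sample cylinder up into its pressure-test stand and bar it in

ROBOT

A 6-joint arm with a two-finger parallel gripper is mounted at the origin on the work surface. World frame = base frame: x ahead of the robot, y to its left, z up, the work surface at z = 0. Lengths are in mm, angles in rad, forces in N, time in s.
With the tool pointing down it reaches from about 275 to 825 mm from the base axis. Payload 4.9 kg.
Tool frame: the origin (TCP) lies at the very end of the fingers, on their centre line; the grasp point (between the pads) lies 19 mm behind it; z points along the fingers, y is the line along which they close (so a half turn about z gives the same grasp; the last joint's range is limited). The gripper opens to 85 mm and grips with 20 to 120 N. Pads are 22 mm wide; open, the fingers measure 114 mm over their backs; the gripper's body (76 mm by 85 mm) begins 54 mm behind the grasp point. The pads swing forward as they close: fully open they stand 13 mm farther back than shut.
Start: joints at [-1.305, 0.326, -0.193, 1.052, 0, 1.437], TCP at [214.092, -506.639, 231.281] pointing down, gripper open.
Joint ranges: [-2.65, 2.65], [-0.97, 1.79], [-1.3, 1.35], [-1.93, 2.1], [-1.47, 1.37], [-3.14, 3.14]. Speed limits (rad/s): [2.57, 2.57, 3.14, 3.14, 3.14, 3.14].

INTERFACE

Orientations are given as a unit quaternion [w, x, y, z].
In Python, from plant import robot, camera gives the robot as it stands. The module is installed in compiled form; this text tells all that it offers.
- The arm moves only by the tool send_rows, never from a script. Its arguments are lists of equal length, an entry for each row: "jaw": the closure, from 0 (fully open) to 1 (shut); "slide": the shift along the tool's x, y, z in cm, a list of three; "turn": the turn about the tool's z in rad. In form: {"jaw": [jaw, ...], "slide": [[tx, ty, tz], ...], "turn": [turn, ...]}. A call has 1 to 12 rows; each row is the pose to reach, as a shift and turn from the pose commanded when the call began, along the tool's axes at that moment; what a row does not reach only later rows make up. A row lasts 1/12 s, in which the tool goes at most 41.7 mm and 7.16 degrees, less where a joint would pass 70% of its speed; a pose out of reach is approached as far as the arm can. A call with a gripper value outside its range is refused whole. The fingers move at their own pace and stop on an object; "grip_force" is the grip in N (left out, the last holds). Time passes only in rows, so rows that repeat a pose let the fingers close. It gives the time, the measured TCP pose, the force, the opening and the grip force at its end, in the units of the state.
- robot.get_obs(): the state, without advancing time (a new reading comes with each control period).
- camera(name): name is "scene" or "side" or "wrist"; returns a dict with "color" (420x560x3 uint8, red, green, blue), "range_z" (420x560 float32, mm along the optical axis (not along the pixel's ray), 0 where there is no reading), "fx", "fy", "cx", "cy" (pixels), "origin" and "rotation" of the camera in the world. Camera axes: x right, y up, looking along -z (the intrinsics and any distortion apply to the point x, -y, -z); pixel columns grow to the right and rows downward; lengths in mm; the calibration is good to about 2 mm. A picture is of the moment at which its call begins.
- robot.finish_job(): hands the job in; it is judged then, once.
The state is a dict: "clock": time; "q": joint angles; "qvel": joint speeds; "effort": joint torques, N m; "tool_pos": TCP position; "orientation": TCP orientation; "force": force on the tool from outside, world axes, zero at the start; "moment": the same for the moment, N m; "finger_gap": finger opening in mm; "finger_force": force on a finger pad.
Only numpy, scipy, OpenCV 4.12 (cv2) and the standard library are available. Lean on these libraries where they do the work, as an engineer would, in place of code of your own. Each camera call takes 0.05 s, during which the arm holds its last target. There are 200 camera calls.

TASK

Push the steel sample cylinder that waits at the foot of the test stand slowly up the ramp with your fingertips, over the crest and home into its seat against the stop, staying in touch with it all the way up so that it never rolls back or runs ahead. Then push the retaining bar round behind it until the bar lies fully across the ramp against its catch. Only push: do not pinch or lift the cylinder, leave the other things on the desk where they are, and finish clear of everything.

Things in the scene. Friction and masses are not known exactly. Their poses are not given: they have to be found in the camera images.
- stand: Fixed roll-in test stand: black base plate 250 x 330 x 10 mm carrying two steel rails on which the cylinder rolls. Place and yaw vary. Origin under the middle of the rails, on the table top; z up, +y up the ramp, x along the axis of a cylinder lying on the rails. All mm given for other things are in this frame. Guide cheeks at x -62 and +62 rise 10 mm above the rails; the cylinder has 5 mm play between them.
- foot (a point): Foot of the ramp, midway between the rails: y -130, rail top z 16. Axes as the stand's. A kerb 9 mm high closes the rails here. The rails (each 22 mm wide, centred at x -36 and +36) rise straight from here at 8.5 degrees to the crest.
- crest (a point): Crest of the ramp, midway between the rails: y +45, rail top z 42. Axes as the stand's. Beyond it the rails fall at 12 degrees into the seat and end at the upright stop (face at y +86, top z 71). Once over the crest the cylinder rolls into the seat by itself and stays.
- seat (a point): Where the middle of the cylinder's axis lies when home, in the seat and against the stop: x 0, y +62, z 63. Axes as the stand's. Beside it, on the -x side, stand a brass nozzle on a bracket (x -108 to -78, top z 75) and a round digital gauge (x -90, y +140, top z 120).
- cylinder: The cylinder to push: plain steel, barrel 48 mm in diameter, 108 mm long, a neck 18 mm thick at each end, 140 mm over all, 0.5 to 0.75 kg. Origin mid-axis, x along the axis; it turns as it rolls. It lies across the rails against the kerb, axis at y -114, z 43; over the crest the axis is at y +45, z 66. Let go on the ramp it rolls back. Pushing it up takes a few N.
- bar (a joint): Angle of the retaining bar, rad. At 0 it is fully open and points down the ramp (-y) but 0.35 rad outwards (to +x). The value grows as it swings clockwise seen from above, over the ramp; at 1.92 (end stop) it is shut, pointing to -x, square across the ramp 6 mm behind the seated cylinder. It starts at 0 to 0.3, clear of the cylinder's way, and stays where left; about 1 N moves it.
- bar_pivot (a point): Axis of the bar's upright pivot pin, at the bar's mid height: x +94, y +28, z 63. Axes as the stand's. The post below is 22 mm in diameter; the pin's head reaches z 78. The catch post for the bar's tip stands opposite, at x -82.
- bar_middle (a point): Point at mid thickness and mid height of the retaining bar, 100 mm from the pivot; moves with the bar. The flat aluminium bar with a black rubber tip is 8 mm thick and 14 mm high (z 56 to 70), swings level and reaches 185 mm from its pivot.
- spare_cylinder: Bystander: a like sample cylinder standing upright in a black rubber boot 53 mm across, beyond the stop, 140 mm tall. Origin at its middle.
- spare_adapter: Bystander: dark round flanged adapter with a steel spigot, 72 mm across and 62 mm tall, standing beside the stand. Origin under its foot.
- brass_union: Bystander: brass pipe union standing on end beside the bar's pivot, 31 mm across, 46 mm tall. Origin under its foot.
- thread_cap: Bystander: black plastic thread cap, open side up, 34 mm across, 26 mm tall, on the table below the foot of the ramp. Origin under it.
- sealant_jar: Bystander: jar 56 mm across, 70 mm tall, to the left. Origin under it.
- grease_pot: Bystander: white pot with a lid, 72 mm across, 58 mm tall, to the right. Origin under it.
- spanner: Bystander: steel spanner 170 mm long lying flat on the left. Origin under its middle.
- screwdriver: Bystander: screwdriver 190 mm long lying on the right. Origin under its middle.
Mind the look-alikes: they are no part of the job. Leave any turquoise look-alike of the cylinder alone.

How it is judged:
By the outcome, as a careful person would: the job done as asked, in the order asked, and still so for the second after the job is handed in, with the robot touching nothing.
It also fails if it takes over 64 s, if anything falls off the work surface, if the arm or the gripper's body presses on something with over 40 N, if the wrist force passes 120 N, or if a joint passes its speed limit or range.

## Working session

There is one attempt and no reset: what is moved stays moved. The work goes in short steps, Python scripts to look and compute and a tool call to move; the robot and the scene stay as the last step left them, time stands still between calls to the robot, and variables do not carry over. Pictures are saved under pics/ and viewed, at most 10 in all, crops included, and the job is handed in when it is done.

Besides the shell and the picture viewer there is one more tool, called after "Call:" as name([rows], argument=value, ...), one row to a line, values as JSON. send_rows: Moves the arm, as the interface text tells. Its arguments: {"type":"object","properties":{"jaw":{"type":"array"},"slide":{"type":"array"},"turn":{"type":"array"},"grip_force":{"type":"number"}},"required":["jaw","slide","turn"]}

```bash
mkdir -p pics; cat > h.py <<'E'
import numpy as np, cv2
from plant import robot, camera
def world(c,u,v,z=None):
    d=np.array([(u-c['cx'])/c['fx'],-(v-c['cy'])/c['fy'],-1.0])
    R=np.array(c['rotation']).reshape(3,3);o=np.array(c['origin'])
    if z is None:
        return o+R@(d*c['range_z'][int(v),int(u)])
    w=R@d
    return o+w*(z-o[2])/w[2]
def proj(c,p):
    R=np.array(c['rotation']).reshape(3,3);q=R.T@(np.array(p,float)-np.array(c['origin']))
    return c['cx']+c['fx']*q[0]/-q[2], c['cy']-c['fy']*q[1]/-q[2]
def cloud(c):
    v,u=np.mgrid[:420,:560];r=c['range_z']
    d=np.stack([(u-c['cx'])/c['fx']*r,-(v-c['cy'])/c['fy']*r,-r],-1)
    R=np.array(c['rotation']).reshape(3,3)
    return d@R.T+np.array(c['origin'])
E
python3 - <<'E'
from h import *
im=[]
for n in ("scene","side"):
    c=camera(n);np.savez('pics/%s.npz'%n,**c);cv2.imwrite('pics/%s0.png'%n,c['color'][:,:,::-1])
    print(n,c['origin'],np.array(c['rotation']).round(3).tolist(),c['fx'],[k for k in c])
print(robot.get_obs())
E
```

```text
scene [1169.73348812  691.44169968 1056.84840477] [0.341, 0.14, 0.369, 0.853] 483.41719129749856 ['color', 'range_z', 'fx', 'fy', 'cx', 'cy', 'origin', 'rotation']
side [   53.90528137 -1163.48917482  1081.97979059] [0.897, 0.408, -0.078, -0.155] 475.25784314068636 ['color', 'range_z', 'fx', 'fy', 'cx', 'cy', 'origin', 'rotation']
{'clock': 0.1, 'q': array([-1.30522507e+00,  3.26864853e-01, -1.93475649e-01,  1.05199482e+00,
       -4.47400468e-05,  1.43659050e+00]), 'qvel': array([-0.00010356, -0.00310442,  0.00212982,  0.00206454, -0.00099597,
        0.00090393]), 'effort': array([ 6.52304207e-04, -4.44241619e+01,  2.63037640e+01,  7.89487181e-03,
       -1.18801881e-04,  1.58113522e-05]), 'tool_pos': array([ 213.92558505, -506.13139357,  230.58593335]), 'orientation': array([-7.66368215e-04,  9.80088421e-01,  1.98560054e-01, -7.28280157e-05]), 'force': array([0.62640342, 0.47788967, 0.26437902]), 'moment': array([-0.00437002,  0.01212854,  0.03474376]), 'finger_force': 0.0, 'finger_gap': 85.16811593651018}
```

```bash
python3 - <<'E'
s=open('h.py').read()
s=s.replace("from plant","from scipy.spatial.transform import Rotation\nfrom plant").replace("np.array(c['rotation']).reshape(3,3)","rot(c['rotation'])")
s+="""
def rot(q):
    return Rotation.from_quat(np.roll(np.array(q),-1)).as_matrix()
def load(n):
    d=np.load('pics/%s.npz'%n);return {k:d[k] for k in d}
"""
open('h.py','w').write(s)
from h import *
for n in ("scene","side"):
    c=load(n);p=cloud(c);print(n,p[300,200],p[200,300],p[380,280])
E
```

```text
scene [795.49516384 -32.30865466  -1.94146346] [ 3.18803606e+02 -1.27888570e+02  2.96631665e-01] [798.05011596 283.17392771  -0.89018112]
side [ 148.45075393 -303.55974148   -0.42411082] [558.48127321 -37.26510473  43.78815808] [ 268.56277114 -629.93532586   44.39671326]
```

View pics/scene0.png

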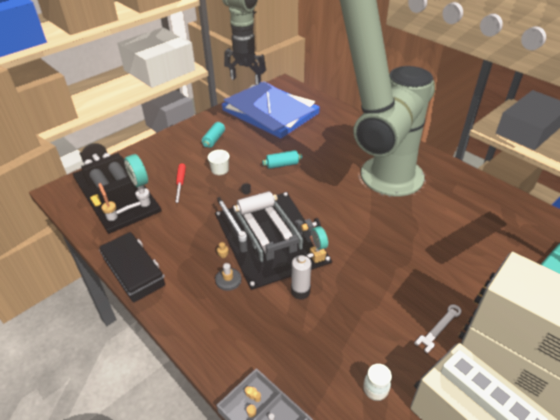

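View pics/side0.png

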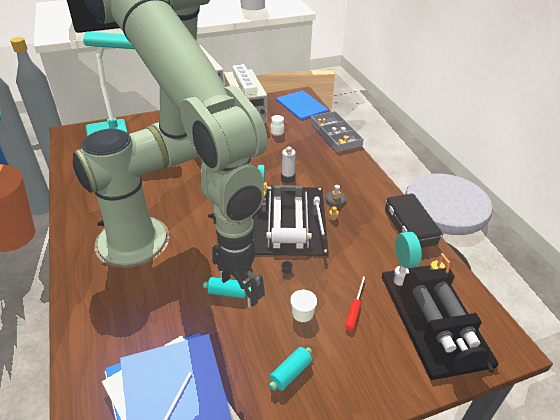

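```bash
python3 - <<'E'
from h import *
P=[]
for n,cy in (("scene",(257,203)),("side",(290,238))):
    c=load(n);p=cloud(c);rgb=c['color'].astype(int)
    m0=p[cy[1],cy[0]];print(n,'cyl px',m0.round(1))
    near=(np.hypot(p[...,0]-m0[0],p[...,1]-m0[1])<330)
    m=near&(p[...,2]>5)&(p[...,2]<16)&(rgb.max(-1)<60)
    k,l,st,ce=cv2.connectedComponentsWithStats(cv2.morphologyEx(m.astype(np.uint8),cv2.MORPH_CLOSE,np.ones((5,5))))
    i=1+np.argmax(st[1:,4]);q=p[m&(l==i)][:,:2].astype(np.float32)
    print(len(q),cv2.minAreaRect(q));P.append(q)
print(cv2.minAreaRect(np.vstack(P)))
cs=[load(n) for n in ("scene","side")]
for c,n,x in zip(cs,("scene","side"),((185,170,170,130),(215,150,150,130))):
    a=c['color'][x[1]:x[1]+x[3],x[0]:x[0]+x[2],::-1];cv2.imwrite('pics/%sc.png'%n,cv2.resize(a,None,fx=4.4,fy=4.4,interpolation=2))
E
```

```text
scene cyl px [ 469.8 -165.8   57.5]
1691 ((517.238037109375, -70.22349548339844), (319.6031799316406, 222.8212432861328), 69.32503509521484)
side cyl px [ 457.3 -204.8   52.7]
138 ((435.27264404296875, -7.964012145996094), (204.88021850585938, 62.70247268676758), 68.2791976928711)
((508.64532470703125, -66.12350463867188), (318.993896484375, 242.1312713623047), 68.69391632080078)
```

View pics/scenec.png

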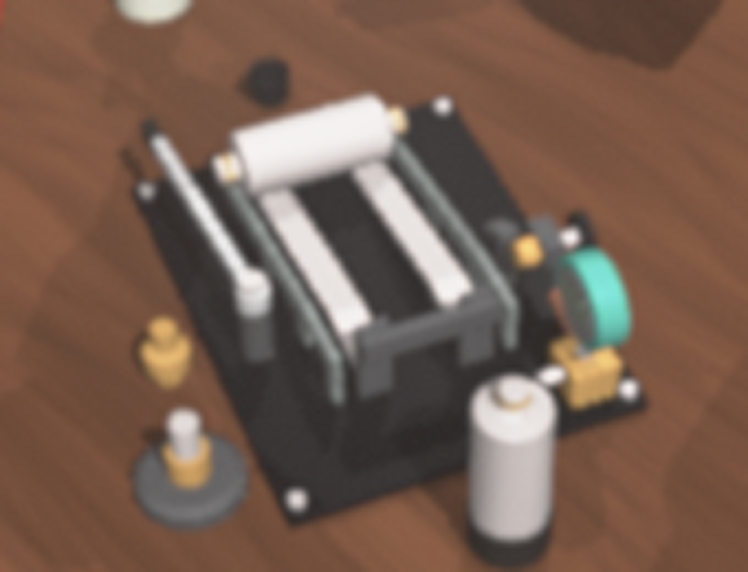

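View pics/sidec.png

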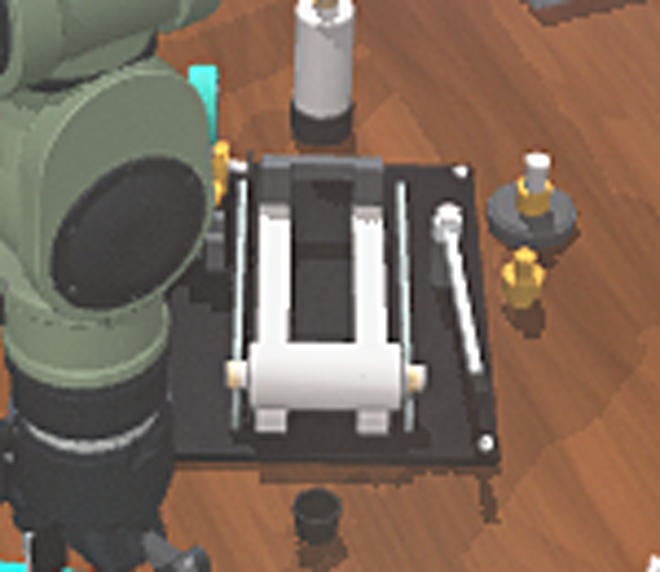

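Scene crop: the steel cylinder is at scene pixel ~(257,203), on the rails at the foot. The bar is open on the left with its pin at crop (250,283). Look-alikes: upright spare (301,275), turquoise cylinders (283,159) and (213,135), and a second stand (115,185). My choice is (257,203). In the side crop the cylinder's centre is at (325,375).

```bash
python3 - <<'E'
from h import *
S=load('scene');D=load('side')
F=[(S,185,170,[((140,188),10),((440,98),10),((292,520),10),((645,400),10),((228,165),43),((397,120),43),((250,278),78),((150,130),63)]),
(D,215,150,[((497,460),10),((472,168),10),((236,375),43),((414,375),43),((448,212),78),((476,375),63)])]
pts=[]
for c,ox,oy,L in F:
    for (u,v),z in L:
        w=world(c,ox+u/4.4,oy+v/4.4,z);pts.append(w);print((u,v),w.round(1))
# fit rigid: neck ends, pins
src=np.array([[70,-114],[-70,-114],[94,28],[-70,-114],[70,-114],[94,28]],float)
dst=np.array([pts[i][:2] for i in (4,5,6,10,11,12)])
a,b=src.mean(0),dst.mean(0);H=(src-a).T@(dst-b);U,s,V=np.linalg.svd(H);R=V.T@np.diag([1,np.linalg.det(V.T@U.T)])@U.T
t=b-R@a;print('origin',t,'yaw',np.arctan2(R[1,0],R[0,0]));print((src@R.T+t-dst).round(1))
print([((p[:2]-t)@R).round(1).tolist() for p in pts])
E
```

```text
(140, 188) [ 558.3 -260.7   10. ]
(440, 98) [ 335.1 -181.8   10. ]
(292, 520) [675.4  40.8  10. ]
(645, 400) [446.5 125.8  10. ]
(228, 165) [ 518.3 -206.2   43. ]
(397, 120) [ 400.3 -158.4   43. ]
(250, 278) [599.3 -82.8  78. ]
(150, 130) [ 547.4 -254.7   63. ]
(497, 460) [ 558.7 -271.2   10. ]
(472, 168) [675.7  34.5  10. ]
(236, 375) [ 402.5 -162.5   43. ]
(414, 375) [ 521.8 -203.9   43. ]
(448, 212) [597.8 -83.8  78. ]
(476, 375) [ 553.7 -236.6   63. ]
origin [500.87253702 -76.17809805] yaw -0.36056411717299364
[[ 7.8 -1.3]
 [-5.1  0.2]
 [-0.5 -0.3]
 [-7.4  4.3]
 [ 4.3 -3.6]
 [ 0.9  0.7]]
[[118.8, -152.4], [-117.9, -157.3], [122.0, 171.0], [-122.2, 169.8], [62.2, -115.5], [-65.1, -112.4], [94.4, 28.5], [106.5, -150.6], [122.9, -162.0], [124.6, 165.3], [-61.6, -115.4], [64.7, -112.1], [93.4, 27.0], [106.0, -131.5]]
```

```bash
cat >> h.py <<'E'
O=np.array([501.,-76.2]);YAW=-0.3606
Rs=np.array([[np.cos(YAW),-np.sin(YAW)],[np.sin(YAW),np.cos(YAW)]])
def now():
    o=robot.get_obs();R=rot(o['orientation']);s=Rs.T@(o['tool_pos'][:2]-O)
    return o,R,np.r_[s,o['tool_pos'][2]]
def go(x,y,z,yaw=None):
    o,R,s=now();w=np.r_[Rs@np.array([x,y])+O,z]
    print('at stand',s.round(1),'F',(Rs.T@o['force'][:2]).round(1),o['force'][2].round(1),'gap',round(o['finger_gap'],1),'t',round(o['clock'],2))
    d=R.T@(w-o['tool_pos'])/10
    ty=np.arctan2(R[1,1],R[0,1]);print('slide cm',d.round(2),'turn',round(-((YAW if yaw is None else yaw)-ty),3))
E
python3 -c "
from h import *
go(0,-168,150)"
```

```text
at stand [-116.9 -503.6  230.6] F [0.4 0.7] 0.3 gap 85.2 t 0.1
slide cm [ 31.6  -16.24   8.09] turn -0.81
```

Call:
send_rows([
  [2, -1, 0],
  [5, -2.6, 0],
  [8, -4.2, 0],
  [11, -5.7, 0],
  [14, -7.2, 0.5],
  [17, -8.7, 1.5],
  [20, -10.3, 3],
  [23, -11.8, 4.5],
  [26, -13.4, 6],
  [29, -14.9, 7],
  [31, -16, 8],
  [31.6, -16.2, 8],
], jaw=[0.45, 0.45, 0.45, 0.45, 0.45, 0.45, 0.45, 0.45, 0.45, 0.45, 0.45, 0.45], turn=[-0.05, -0.12, -0.19, -0.26, -0.33, -0.4, -0.47, -0.54, -0.61, -0.68, -0.75, -0.81])

```text
clock: 1.1
tool_pos: [442.3, -230.5, 149.0]
orientation: [-0.002, 0.82, 0.572, -0.0]
force: [-0.7, -0.2, 0.5]
finger_gap: 47.1
finger_force: 0.0
```

```bash
python3 -c "
from h import *
c=camera('wrist');np.savez('pics/w1.npz',**c);cv2.imwrite('pics/w1.png',c['color'][:,:,::-1])
go(0,-168,32)
print(robot.get_obs()['q'].round(2))
for p in ((0,-114,43),(70,-114,43),(-70,-114,43),(94,28,78),(0,-90,43)):
    print(p,np.round(proj(c,np.r_[Rs@np.array(p[:2])+O,p[2]])))"
```

```text
at stand [   0.3 -165.7  149.8] F [-0.2  0.9] -0.5 gap 47.0 t 1.15
slide cm [-0.26  0.   11.78] turn 0.009
[-0.63  0.31 -0.44  0.82  0.    1.29]
(0, -114, 43) [280. 149.]
(70, -114, 43) [367. 150.]
(-70, -114, 43) [193. 149.]
(94, 28, 78) [ 449. -101.]
(0, -90, 43) [280. 118.]
```

View pics/w1.png

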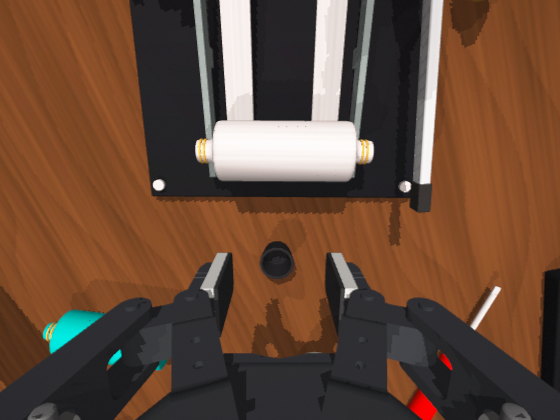

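Wrist view: the cylinder's centre is at (285,151) and it lies level, within 4 mm of prediction. The cap is at (277,261), clear of the fingers' path down. Next I descend behind the cylinder.

Call:
send_rows([
  [0, 0.1, 2],
  [0, 0.3, 4.5],
  [0, 0.3, 7],
  [0, 0.3, 9],
  [0, 0.3, 10.8],
  [0, 0.3, 11.7],
  [0, 0.3, 11.7],
], jaw=[0.45, 0.45, 0.45, 0.45, 0.45, 0.45, 0.45], turn=[0, 0, 0, 0, 0, 0, 0])

```text
clock: 1.73
tool_pos: [443.3, -234.9, 32.5]
orientation: [-0.002, 0.823, 0.568, -0.001]
force: [-1.4, 1.1, -0.2]
finger_gap: 47.2
finger_force: 0.0
```

Call:
send_rows([
  [0.2, 0, 0],
  [0.4, 0, 0],
  [0.6, 0, 0],
  [0.8, 0, 0],
  [1.0, 0, 0],
  [1.2, 0, 0],
  [1.3, 0, 0],
  [1.4, 0, 0],
  [1.5, 0, 0],
], jaw=[0.45, 0.45, 0.45, 0.45, 0.45, 0.45, 0.45, 0.45, 0.45], turn=[0, 0, 0, 0, 0, 0, 0, 0, 0])

```text
clock: 2.48
tool_pos: [450.3, -221.3, 34.3]
orientation: [0.0, 0.823, 0.569, -0.0]
force: [-0.4, -0.0, -1.0]
finger_gap: 47.0
finger_force: 0.0
```

```bash
python3 -c "
from h import *
go(2,-120,36)
c=camera('wrist');np.savez('pics/w2.npz',**c);cv2.imwrite('pics/w2.png',c['color'][:,:,::-1])"
```

```text
at stand [   3.7 -153.7   34.3] F [-0.4 -0.2] -1.0 gap 47.0 t 2.48
slide cm [ 3.37 -0.17 -0.17] turn -0.0
```

View pics/w2.png

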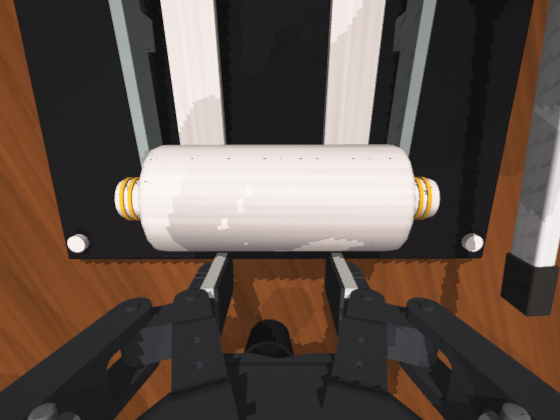

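Call:
send_rows([
  [0.1, 0, 0.1],
  [0.2, 0, 0.2],
  [0.3, 0, 0.2],
  [0.4, 0, 0.2],
  [0.5, 0, 0.2],
  [0.65, 0, 0.2],
  [0.8, 0, 0.2],
  [0.95, -0.05, 0.18],
  [1.1, -0.1, 0.15],
  [1.25, -0.1, 0.13],
  [1.4, -0.1, 0.11],
  [1.55, -0.1, 0.09],
], jaw=[0.45, 0.45, 0.45, 0.45, 0.45, 0.45, 0.45, 0.45, 0.45, 0.45, 0.45, 0.45], turn=[0, 0, 0, 0, 0, 0, 0, 0, 0, 0, 0, 0])

```text
clock: 3.53
tool_pos: [454.8, -206.4, 33.4]
orientation: [0.0, 0.823, 0.569, -0.0]
force: [-0.6, -2.6, 1.4]
finger_gap: 47.0
finger_force: 1.2
```

```bash
cat >> h.py <<'E'
def cyl():
    "front/back extent of barrel from wrist depth, stand frame"
    c=camera('wrist');p=cloud(c);s=(p[...,:2]-O)@Rs
    m=(np.abs(s[...,0]-2)<15)&(c['range_z']>0)
    y=s[...,1];z=p[...,2];rail=16+(y+130)*0.149
    k=m&(z>rail+38)&(z<rail+60)&(y>-140)&(y<100)
    o=now()[2]
    yy=y[k];zz=z[k]
    print('cyl top z %.1f at y %.1f n %d, y-tcp %.1f'%(np.percentile(zz,98),np.median(yy[zz>np.percentile(zz,90)]),k.sum(),np.median(yy[zz>np.percentile(zz,90)])-o[1]))
    return c
E
python3 -c "
from h import *
go(2,-120,36);cyl()"
```

```text
at stand [   2.7 -138.2   33.4] F [ 0.4 -2.6] 1.4 gap 47.0 t 3.53
slide cm [ 1.82 -0.08 -0.26] turn -0.0
cyl top z 68.0 at y -103.6 n 6560, y-tcp 34.2
```

Call:
send_rows([
  [0.18, 0, -0.03],
  [0.36, 0, -0.06],
  [0.55, 0, -0.09],
  [0.75, 0, -0.12],
  [0.95, 0, -0.15],
  [1.15, 0, -0.18],
  [1.35, 0, -0.21],
  [1.55, 0, -0.24],
  [1.75, 0, -0.27],
  [1.95, 0, -0.3],
  [2.15, 0, -0.33],
  [2.35, 0, -0.36],
], jaw=[0.45, 0.45, 0.45, 0.45, 0.45, 0.45, 0.45, 0.45, 0.45, 0.45, 0.45, 0.45], turn=[0, 0, 0, 0, 0, 0, 0, 0, 0, 0, 0, 0])

```text
clock: 4.58
tool_pos: [463.1, -184.4, 37.0]
orientation: [-0.0, 0.823, 0.569, -0.0]
force: [-1.7, -2.4, 1.2]
finger_gap: 47.3
finger_force: 1.3
```

```bash
python3 -c "
from h import *
go(2,-90,40.5);cyl()"
```

```text
at stand [   2.7 -114.6   37. ] F [-0.7 -2.9] 1.2 gap 47.3 t 4.58
slide cm [ 2.46 -0.07 -0.35] turn -0.0
cyl top z 71.6 at y -79.4 n 6528, y-tcp 34.6
```

Steady contact. Continuing.

Call:
send_rows([
  [0.2, 0, -0.03],
  [0.4, 0, -0.06],
  [0.6, 0, -0.09],
  [0.8, 0, -0.12],
  [1.0, 0, -0.15],
  [1.2, 0, -0.18],
  [1.4, 0, -0.21],
  [1.6, 0, -0.24],
  [1.8, 0, -0.27],
  [2.0, 0, -0.3],
  [2.2, 0, -0.33],
  [2.4, 0, -0.36],
], jaw=[0.45, 0.45, 0.45, 0.45, 0.45, 0.45, 0.45, 0.45, 0.45, 0.45, 0.45, 0.45], turn=[0, 0, 0, 0, 0, 0, 0, 0, 0, 0, 0, 0])

```text
clock: 5.63
tool_pos: [471.6, -161.9, 40.6]
orientation: [-0.0, 0.823, 0.569, -0.0]
force: [-0.8, -1.8, 1.1]
finger_gap: 46.9
finger_force: 1.3
```

Call:
send_rows([
  [0.2, 0, -0.03],
  [0.4, 0, -0.06],
  [0.6, 0, -0.09],
  [0.8, 0, -0.12],
  [1.0, 0, -0.15],
  [1.2, 0, -0.18],
  [1.4, 0, -0.21],
  [1.6, 0, -0.24],
  [1.8, 0, -0.27],
  [2.0, 0, -0.3],
  [2.2, 0, -0.33],
  [2.4, 0, -0.36],
], jaw=[0.45, 0.45, 0.45, 0.45, 0.45, 0.45, 0.45, 0.45, 0.45, 0.45, 0.45, 0.45], turn=[0, 0, 0, 0, 0, 0, 0, 0, 0, 0, 0, 0])

```text
clock: 6.63
tool_pos: [480.1, -139.5, 44.2]
orientation: [-0.0, 0.823, 0.569, -0.0]
force: [-1.2, -2.1, 2.1]
finger_gap: 46.7
finger_force: 1.3
```

```bash
python3 -c "
from h import *
go(2,-42,47);cyl()"
```

```text
at stand [  2.7 -66.6  44.2] F [-0.4 -2.4] 2.1 gap 46.7 t 6.63
slide cm [ 2.46 -0.07 -0.28] turn -0.0
cyl top z 78.7 at y -31.5 n 6590, y-tcp 34.5
```

Call:
send_rows([
  [0.2, 0, -0.03],
  [0.4, 0, -0.06],
  [0.6, 0, -0.09],
  [0.8, 0, -0.12],
  [1.0, 0, -0.15],
  [1.2, 0, -0.18],
  [1.4, 0, -0.21],
  [1.6, 0, -0.24],
  [1.8, 0, -0.27],
  [2.0, 0, -0.3],
  [2.2, 0, -0.33],
  [2.4, 0, -0.36],
], jaw=[0.45, 0.45, 0.45, 0.45, 0.45, 0.45, 0.45, 0.45, 0.45, 0.45, 0.45, 0.45], turn=[0, 0, 0, 0, 0, 0, 0, 0, 0, 0, 0, 0])

```text
clock: 7.68
tool_pos: [488.5, -117.1, 47.8]
orientation: [-0.0, 0.823, 0.569, -0.0]
force: [-0.3, -1.9, 1.0]
finger_gap: 47.3
finger_force: 1.3
```

Call:
send_rows([
  [0.2, 0, -0.03],
  [0.4, 0, -0.06],
  [0.6, 0, -0.09],
  [0.8, 0, -0.12],
  [1.0, 0, -0.15],
  [1.2, 0, -0.18],
  [1.4, 0, -0.21],
  [1.6, 0, -0.24],
  [1.8, 0, -0.27],
  [2.0, 0, -0.3],
  [2.2, 0, -0.33],
  [2.4, 0, -0.36],
], jaw=[0.45, 0.45, 0.45, 0.45, 0.45, 0.45, 0.45, 0.45, 0.45, 0.45, 0.45, 0.45], turn=[0, 0, 0, 0, 0, 0, 0, 0, 0, 0, 0, 0])

```text
clock: 8.68
tool_pos: [497.0, -94.6, 51.4]
orientation: [-0.0, 0.823, 0.569, -0.0]
force: [-1.0, -1.7, 0.7]
finger_gap: 47.0
finger_force: 1.3
```

```bash
python3 -c "
from h import *
go(2,0,53);cyl()"
```

```text
at stand [  2.8 -18.6  51.4] F [-0.3 -1.9] 0.7 gap 47.0 t 8.68
slide cm [ 1.86 -0.08 -0.16] turn -0.0
cyl top z 85.9 at y 16.9 n 6476, y-tcp 35.0
```

Call:
send_rows([
  [0.2, 0, -0.03],
  [0.4, 0, -0.06],
  [0.6, 0, -0.09],
  [0.8, 0, -0.12],
  [1.0, 0, -0.15],
  [1.2, 0, -0.18],
  [1.4, 0, -0.21],
  [1.6, 0, -0.24],
  [1.8, 0, -0.27],
  [2.0, 0, -0.3],
  [2.15, 0, -0.32],
  [2.3, 0, -0.34],
], jaw=[0.45, 0.45, 0.45, 0.45, 0.45, 0.45, 0.45, 0.45, 0.45, 0.45, 0.45, 0.45], turn=[0, 0, 0, 0, 0, 0, 0, 0, 0, 0, 0, 0])

```text
clock: 9.73
tool_pos: [505.1, -73.1, 54.8]
orientation: [0.0, 0.823, 0.569, -0.0]
force: [-0.7, -1.7, 0.1]
finger_gap: 46.9
finger_force: 1.2
```

```bash
python3 -c "
from h import *
go(2,20,56);cyl()"
```

```text
at stand [ 2.8  4.4 54.8] F [-0.1 -1.8] 0.1 gap 46.9 t 9.73
slide cm [ 1.56 -0.08 -0.12] turn -0.0
cyl top z 89.3 at y 39.7 n 6606, y-tcp 34.9
```

Call:
send_rows([
  [0.1, 0, -0.02],
  [0.2, 0, -0.03],
  [0.3, 0, -0.04],
  [0.4, 0, -0.05],
  [0.5, 0, -0.05],
  [0.6, 0, -0.05],
  [0.7, 0, -0.05],
  [0.8, 0, -0.05],
  [0.9, 0, -0.05],
  [1.0, 0, -0.05],
  [1.1, 0, -0.05],
  [1.2, 0, -0.05],
], jaw=[0.45, 0.45, 0.45, 0.45, 0.45, 0.45, 0.45, 0.45, 0.45, 0.45, 0.45, 0.45], turn=[0, 0, 0, 0, 0, 0, 0, 0, 0, 0, 0, 0])

```text
clock: 10.78
tool_pos: [509.4, -61.9, 55.3]
orientation: [-0.0, 0.823, 0.569, 0.0]
force: [0.6, -0.0, 0.3]
finger_gap: 47.0
finger_force: 0.0
```

```bash
python3 -c "
from h import *
go(2,26,56);cyl()"
```

```text
at stand [ 2.8 16.3 55.3] F [0.6 0.2] 0.3 gap 47.0 t 10.78
slide cm [ 0.97 -0.08 -0.07] turn -0.0
cyl top z 86.8 at y 60.4 n 4602, y-tcp 43.9
```

Call:
send_rows([
  [0.15, 0, 0],
  [0.3, 0, 0],
  [0.45, 0, 0],
  [0.6, 0, 0],
  [0.7, 0, 0],
  [0.8, 0, 0],
  [0.9, 0, 0],
  [0.95, 0, 0],
  [1.0, 0, 0],
  [1.05, 0, 0],
], jaw=[0.45, 0.45, 0.45, 0.45, 0.45, 0.45, 0.45, 0.45, 0.45, 0.45], turn=[0, 0, 0, 0, 0, 0, 0, 0, 0, 0])

```text
clock: 11.67
tool_pos: [512.8, -53.0, 55.3]
orientation: [0.001, 0.823, 0.569, -0.001]
force: [-1.5, -4.2, 1.1]
finger_gap: 47.2
finger_force: 2.2
```

```bash
python3 -c "
from h import *
go(2,-5,56);cyl()"
```

```text
at stand [ 2.8 25.9 55.3] F [ 0.1 -4.5] 1.1 gap 47.2 t 11.67
slide cm [-3.09 -0.08 -0.06] turn -0.001
cyl top z 86.7 at y 60.6 n 4210, y-tcp 34.7
```

Call:
send_rows([
  [-1.5, 0, 0],
  [-4, 0, 0],
  [-5, 0, -2],
  [-5, 0, -5.5],
  [-6, 0, -8.5],
  [-8, 2, -9.5],
  [-9.5, 5, -9.5],
  [-11, 8.5, -9.5],
  [-11, 12, -9.5],
  [-11, 14, -9.5],
  [-11, 15, -9.5],
  [-11, 15, -9.5],
], jaw=[0.45, 0.45, 0.45, 0.6, 0.8, 1, 1, 1, 1, 1, 1, 1], turn=[0, 0, 0, 0, 0, 0, 0, 0, 0, 0, 0, 0])

```text
clock: 12.72
tool_pos: [616.5, -208.9, 149.7]
orientation: [0.0, 0.823, 0.569, 0.001]
force: [0.7, 0.1, 0.4]
finger_gap: -0.5
finger_force: 0.0
```

```bash
python3 -c "
from h import *
go(150,-80,60)
c=camera('wrist');np.savez('pics/w3.npz',**c);cv2.imwrite('pics/w3.png',c['color'][:,:,::-1])
p=cloud(c);s=(p[...,:2]-O)@Rs;z=p[...,2]
m=(z>64)&(z<75)&(s[...,0]>70)&(s[...,0]<170)&(s[...,1]<10)&(s[...,1]>-165)
v,u=np.nonzero(m);print(m.sum(),u.min(),u.max(),v.min(),v.max())
for a in range(-160,10,20):
    k=m&(abs(s[...,1]-a)<3)
    if k.sum(): print(a,s[k][:,0].min().round(1),s[k][:,0].max().round(1),k.sum())"
```

```text
at stand [154.9 -83.5 149.7] F [0.6 0.3] 0.4 gap -0.5 t 12.72
slide cm [ 0.34 -0.5   8.97] turn -0.001
2503 188 230 89 301
-140 102.7 113.1 91
-120 102.4 110.4 74
-100 100.7 109.1 83
-80 99.4 107.4 83
-60 97.7 106.1 95
-40 96.2 104.4 98
-20 94.8 103.0 102
0 93.1 101.4 117
```

View pics/w3.png

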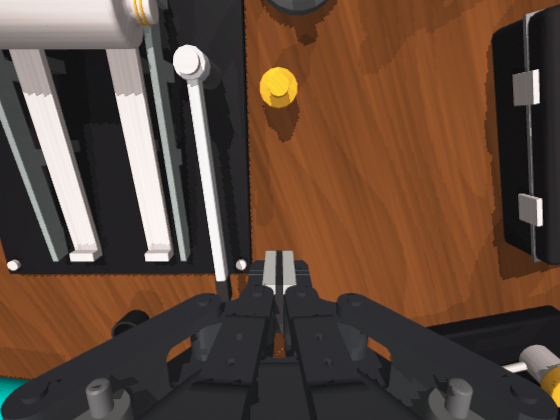

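Call:
send_rows([
  [0, 0, 2],
  [0, 0, 5],
  [0, 0, 7.5],
  [0, 0, 9],
  [0, 0, 9.1],
  [0, -0.2, 9.1],
], jaw=[1, 1, 1, 1, 1, 1], turn=[0, 0, 0, 0, 0, 0])

```text
clock: 13.27
tool_pos: [611.3, -206.5, 58.7]
orientation: [-0.001, 0.823, 0.569, -0.0]
force: [0.3, 0.1, 0.4]
finger_gap: -0.1
finger_force: 0.0
```

```bash
python3 -c "
from h import *
go(130,-83,58)
P=np.array([95.2,28]);r=108
for v in np.arange(.25,1.93,.05):
    a=.35-v;d=np.array([np.sin(a),-np.cos(a)]);n=np.array([-np.cos(a),-np.sin(a)])
    h=15*abs(n[0])+11*abs(n[1]);c=P+r*d-n*(4+h);print(round(v,2),c.round(1),end=' ; ')
"
```

```text
at stand [149.2 -83.   58.7] F [0.3 0.2] 0.4 gap -0.1 t 13.27
slide cm [ 0.   -1.92  0.07] turn -0.0
0.25 [125.9 -77.5] ; 0.3 [120.1 -78.9] ; 0.35 [114.2 -80. ] ; 0.4 [109.3 -80.8] ; 0.45 [104.3 -81.5] ; 0.5 [ 99.3 -81.8] ; 0.55 [ 94.2 -82. ] ; 0.6 [ 89.1 -81.9] ; 0.65 [ 83.9 -81.6] ; 0.7 [ 78.7 -80.9] ; 0.75 [ 73.5 -80.1] ; 0.8 [ 68.3 -78.9] ; 0.85 [ 63.1 -77.5] ; 0.9 [ 58.  -75.9] ; 0.95 [ 52.9 -73.9] ; 1.0 [ 47.8 -71.7] ; 1.05 [ 42.9 -69.1] ; 1.1 [ 38.  -66.3] ; 1.15 [ 33.3 -63.3] ; 1.2 [ 28.7 -59.9] ; 1.25 [ 24.2 -56.3] ; 1.3 [ 20.  -52.5] ; 1.35 [ 15.9 -48.3] ; 1.4 [ 12. -44.] ; 1.45 [  8.3 -39.4] ; 1.5 [  4.9 -34.5] ; 1.55 [  1.7 -29.5] ; 1.6 [ -1.2 -24.2] ; 1.65 [ -3.9 -18.8] ; 1.7 [ -6.2 -13.2] ; 1.75 [-8.3 -7.5] ; 1.8 [-10.   -1.6] ; 1.85 [-11.4   4.4] ; 1.9 [-12.5  10.4] ;
```

Call:
send_rows([
  [0, -0.7, 0],
  [0, -1.4, 0],
  [0, -2, 0],
  [0, -2.5, 0],
  [0, -3, 0],
  [0, -3.5, 0],
  [0, -4, 0],
  [0, -4.6, 0],
  [0, -5.2, 0],
  [0.1, -5.8, 0],
  [0.1, -6.4, 0],
  [0.2, -7, 0],
], jaw=[1, 1, 1, 1, 1, 1, 1, 1, 1, 1, 1, 1], turn=[0, 0, 0, 0, 0, 0, 0, 0, 0, 0, 0, 0])

```text
clock: 14.27
tool_pos: [547.3, -180.4, 59.2]
orientation: [-0.0, 0.823, 0.569, 0.0]
force: [1.2, 0.5, 0.4]
finger_gap: 0.1
finger_force: 0.5
```

Call:
send_rows([
  [0.1, -0.5, 0],
  [0.2, -1.0, 0],
  [0.3, -1.5, 0],
  [0.5, -2.0, 0],
  [0.7, -2.5, 0],
  [0.9, -3.0, 0],
  [1.2, -3.5, 0],
  [1.5, -4.0, 0],
  [1.8, -4.5, 0],
  [2.1, -5.0, 0],
], jaw=[1, 1, 1, 1, 1, 1, 1, 1, 1, 1], turn=[0, 0, 0, 0, 0, 0, 0, 0, 0, 0])

```text
clock: 15.1
tool_pos: [508.1, -143.0, 59.3]
orientation: [0.0, 0.823, 0.569, -0.0]
force: [1.1, -0.8, -0.3]
finger_gap: -0.2
finger_force: 0.4
```

```bash
cat >> h.py <<'E'
def bar():
    c=camera('wrist');p=cloud(c);s=(p[...,:2]-O)@Rs;z=p[...,2]
    m=(z>66)&(z<74)&(s[...,0]>-90)&(s[...,0]<120)&(s[...,1]<60)&(s[...,1]>-170)
    m&=np.hypot(s[...,0]-95,s[...,1]-28)>25
    q=s[m];print('n',m.sum());d=q-np.array([95.2,28]);an=np.arctan2(d[:,0],-d[:,1])
    print('bar v pct',np.percentile(.35-an,[10,50,90]).round(3))
    return c
E
python3 -c "
from h import *
go(5,-35,58);bar()"
```

```text
at stand [ 30.2 -60.   59.3] F [ 1.3 -0.4] -0.3 gap -0.2 t 15.1
slide cm [ 2.5  -2.53  0.13] turn -0.0
n 9057
bar v pct [1.103 1.207 2.12 ]
```

Call:
send_rows([
  [0.4, -0.5, 0],
  [0.8, -1.0, 0],
  [1.2, -1.4, 0],
  [1.6, -1.8, 0],
  [2.1, -2.2, 0],
  [2.6, -2.55, 0],
  [3.1, -2.9, 0],
  [3.6, -3.2, 0],
  [4.15, -3.45, 0],
  [4.7, -3.65, 0],
  [5.2, -3.85, 0],
  [5.8, -4.0, 0],
], jaw=[1, 1, 1, 1, 1, 1, 1, 1, 1, 1, 1, 1], turn=[0, 0, 0, 0, 0, 0, 0, 0, 0, 0, 0, 0])

```text
clock: 16.15
tool_pos: [491.5, -74.6, 59.3]
orientation: [-0.0, 0.823, 0.569, -0.0]
force: [-0.1, -1.6, 0.4]
finger_gap: 0.4
finger_force: 0.4
```

Call:
send_rows([
  [0.2, 0, 0],
  [0.4, -0.05, 0],
  [0.6, -0.1, 0],
  [0.75, -0.1, 0],
  [0.9, -0.1, 0],
  [1.0, -0.1, 0],
  [1.1, -0.1, 0],
  [1.2, -0.1, 0],
  [1.25, -0.1, 0],
  [1.3, -0.1, 0],
  [1.35, -0.1, 0],
  [1.4, -0.1, 0],
], jaw=[1, 1, 1, 1, 1, 1, 1, 1, 1, 1, 1, 1], turn=[0, 0, 0, 0, 0, 0, 0, 0, 0, 0, 0, 0])

```text
clock: 17.15
tool_pos: [495.5, -61.6, 59.2]
orientation: [-0.0, 0.823, 0.569, -0.0]
force: [-0.6, 0.1, -0.0]
finger_gap: -0.1
finger_force: 0.4
```

```bash
python3 -c "
from h import *
go(-12,14,58);bar()"
```

```text
at stand [-10.2  11.7  59.2] F [-0.6 -0.1] -0.0 gap -0.1 t 17.15
slide cm [ 0.23 -0.18  0.12] turn -0.001
n 8019
bar v pct [1.869 1.925 2.089]
```

Push on gently until the force shows the end stop.

Call:
send_rows([
  [0.05, 0, 0],
  [0.1, 0, 0],
  [0.15, 0, 0],
  [0.2, 0, 0],
  [0.25, 0, 0],
  [0.3, 0, 0],
], jaw=[1, 1, 1, 1, 1, 1], turn=[0, 0, 0, 0, 0, 0])

```text
clock: 17.7
tool_pos: [495.6, -61.4, 59.3]
orientation: [0.002, 0.823, 0.568, -0.003]
force: [-4.1, -10.8, 1.3]
finger_gap: -0.2
finger_force: 5.7
```

```bash
python3 -c "
from h import *
go(-12,14,58);bar()"
```

```text
at stand [-10.2  11.9  59.3] F [ -0.1 -11.5] 1.3 gap -0.2 t 17.7
slide cm [ 0.21 -0.18  0.13] turn -0.002
n 7926
bar v pct [1.873 1.925 2.088]
```

Call:
send_rows([
  [-0.3, 0, 0],
  [-0.8, 0, 0],
  [-2, 0, 0],
  [-3.5, 0, -1],
  [-5, 0, -4],
  [-6, 0, -8],
  [-7, 0, -11],
  [-9, 0, -12.5],
  [-11, 0, -13],
  [-12, 0, -13],
  [-12, 0, -13],
  [-12, 0, -13],
], jaw=[1, 1, 1, 1, 1, 1, 1, 1, 1, 1, 1, 1], turn=[0, 0, 0, 0, 0, 0, 0, 0, 0, 0, 0, 0])

```text
clock: 18.75
tool_pos: [453.6, -171.0, 188.5]
orientation: [-0.001, 0.823, 0.568, 0.0]
force: [0.4, 0.0, -0.5]
finger_gap: 0.0
finger_force: 0.0
```

```bash
python3 -c "
from h import *
go(0,0,58);c=bar();cyl();s=camera('scene')
cv2.imwrite('pics/end.png',np.vstack([cv2.resize(c['color'][:,:,::-1],(400,300)),cv2.resize(s['color'][160:310,180:380,::-1],(400,300))]))"
```

```text
at stand [ -10.8 -105.5  188.5] F [0.3 0.2] -0.5 gap 0.0 t 18.75
slide cm [10.53  1.08 13.06] turn -0.002
n 3873
bar v pct [1.869 1.924 2.08 ]
cyl top z 84.2 at y 48.8 n 387, y-tcp 153.4
```

View pics/end.png

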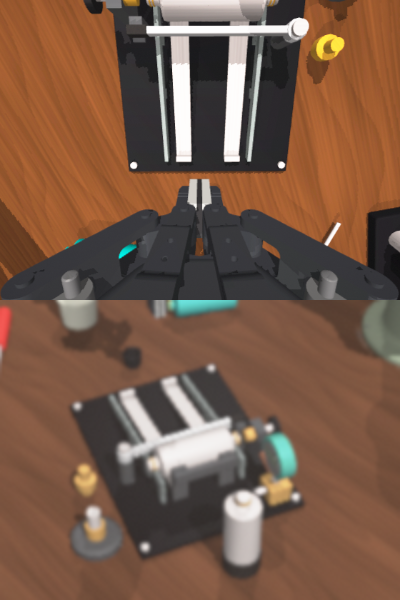

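The picture shows the bar square across the ramp (wrist half, row ~30, x 148–300). The cylinder is seated behind it at (200,447) in the scene half, the bystanders look unmoved and the arm is clear.

```bash
python3 -c "
from h import *
print(robot.finish_job())"
```

```text
the job is handed in; nothing more can be done
None
```

The cylinder is home in its seat against the stop, the retaining bar is shut against its end stop behind it, the arm is clear, and the job was handed in after about 19 s on the robot clock.

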